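Pack the sampling caddy

TASK

Pack the white sampling caddy for the next round: stand the lidded specimen cup (the smaller of the two round containers) upright in the round well, lay the thicker of the two small cartons beside the caddy flat in the rectangular pocket, and lay the thick marker in the long groove, each fully down in its place. Keep the cup upright all the way. Leave the larger jar, the thin carton and the slim pen where they lie.

Things in the scene. Friction and masses are not known exactly. Their poses are not given: they have to be found in the camera images.
- cup: the SMALLER round lidded container, a specimen cup; belongs in the caddy. Clear round body 44 mm across with a darker closed screw lid 52 mm across from 41 to 57 mm above its underside; total height 57 mm. Origin: centre of its underside, z up. Grip it across the lid. It stands upright at the start, 30 g
- carton: the THICKER carton, belongs in the caddy. Closed white box with an orange-red edge stripe, 55 (x) x 85 (y) x 45 (z) mm. Origin: centre of its underside; y along its long side, z up. Grip it across x, 60 g
- marker: THICK marker lying flat, belongs in the caddy. 17 (x) x 135 (y) x 16 (z) mm. Origin: centre of its underside; y along its length, z up. Grip it across x near the middle, 20 g
- jar: look-alike to be left where it stands: the LARGER round lidded container, a jar 61 mm across over its whole height, 84 mm high. Origin: centre of its underside, z up
- flat_carton: look-alike to be left where it lies: THIN white carton with a green edge stripe, 60 (x) x 80 (y) x 30 (z) mm. Origin: centre of its underside, z up
- pen: look-alike to be left where it lies: SLIM pen, 11 (x) x 145 (y) x 9 (z) mm. Origin: centre of its underside, y along its length, z up
- caddy: the white carrying caddy, fixed to the worktop for this job: a shallow open tray 180 (x) x 280 (y) mm with a rim 27 mm high. It holds three grey inserts side by side along its y, 90 mm apart, in any order, their long sides (their y) across the caddy. Origin: centre of its underside, z up
- insert_cup: grey insert in the caddy, fixed, 86 (x) x 168 (y) x 20 (z) mm, with one ROUND well at its centre, 60 mm across and 12 mm deep. Origin: centre of its underside; the floor of the well is at z = 8 mm, the top of the insert at z = 20 mm in its own frame
- insert_carton: grey insert in the caddy, fixed, 86 (x) x 168 (y) x 20 (z) mm, with one RECTANGULAR pocket at its centre, 71 (x) x 101 (y) mm and 12 mm deep. Origin: centre of its underside; the floor of the pocket is at z = 8 mm, the top at z = 20 mm in its own frame
- insert_marker: grey insert in the caddy, fixed, 86 (x) x 168 (y) x 20 (z) mm, with a long GROOVE along y, 34 mm wide, 152 long, 12 deep. Over the middle 68 mm of its length it has no side rails, which leaves room for fingers (open them only to about 45 mm there). Origin: centre of its underside; groove floor at z = 8 mm, top of the rails at z = 20 mm in its own frame
Mind the look-alikes: they are no part of the job. Leave any purple look-alike of the cup alone.

How it is judged:
By the outcome, as a careful person would: the job done as asked, in the order asked, and still so for the second after the job is handed in, with the robot touching nothing.
It also fails if it takes over 77 s, if anything falls off the work surface, if the arm or the gripper's body presses on something with over 40 N, if the wrist force passes 120 N, or if a joint passes its speed limit or range.

ROBOT

A 6-joint arm with a two-finger parallel gripper is mounted at the origin on a cart in front of the work surface, level with it; the furniture and walls round the work are solid. World frame = base frame: x ahead of the robot, y to its left, z up, the work surface at z = 0. Lengths are in mm, angles in rad, forces in N, time in s.
With the tool pointing down it reaches from about 350 to 875 mm from the base axis. Payload 4.2 kg.
Tool frame: the origin (TCP) lies between the finger pads; the fingertips stand 25 mm ahead of it and the grasp point (between the pads) lies 6 mm ahead of it; z points along the fingers, y is the line along which they close (so a half turn about z gives the same grasp; the last joint's range is limited). The gripper opens to 85 mm and grips with 20 to 120 N. Pads are 22 mm wide; open, the fingers measure 114 mm over their backs; the gripper's body (76 mm by 85 mm) begins 54 mm behind the grasp point. The pads swing forward as they close: fully open they stand 13 mm farther back than shut.
Start: joints at [0.259, 0.385, 0.008, 0, -1.194, -0.259], TCP at [624.979, 0.025, 256.312] pointing down, gripper open.
Joint ranges: [-3.14, 3.14], [-1.21, 2.06], [-1.07, 1.41], [-3.16, 2.05], [-2.99, -0.16], [-3.1, 3.1]. Speed limits (rad/s): [2.79, 2.79, 3.14, 3.14, 3.14, 3.14].

INTERFACE

Orientations are given as a unit quaternion [x, y, z, w].
In Python, from bench import arm gives the robot as it stands.
- The arm moves only by the shell command python3 -m pendant 'ROWS'. ROWS is JSON, a list of rows, each a list of 7 numbers: the shift along the tool's x, y, z in m, then the turn, a rotation vector about the tool's x, y, z in degrees, then the finger opening in m, from 0 to 0.0854. In form: [[x, y, z, wx, wy, wz, fingers], ...]. A call has 1 to 12 rows; each row shifts and turns the commanded pose from where the row before left it, along the tool's axes as they then stand; what a row does not reach is not made up. A row lasts 1/10 s, in which the tool goes at most 50 mm and 8.59 degrees, less where a joint would pass 70% of its speed; a pose out of reach is approached as far as the arm can. A call is refused whole if a number of a shift passes 0.05 or a number of a turn 8.59, either way. A call with a gripper value outside its range is refused whole. The fingers move at their own pace and stop on an object; the grip force is fixed at half the most. Time passes only in rows, so rows that do not move let the fingers close. It gives the time, the measured TCP pose, the force, the opening and the grip force at its end, in the units of the state.
- arm.read_state(): the state, without advancing time (a new reading comes with each control period).
- arm.get_image(name): name is "scene" or "side" or "wrist"; returns a dict with "image" (480x640x3 uint8, red, green, blue), "fx", "fy", "cx", "cy" (pixels), "xyz" and "rotation" of the camera in the world. Camera axes: x right, y down, z forward; pixel columns grow to the right and rows downward; lengths in mm; the calibration is good to about 2 mm. A picture is of the moment at which its call begins. There is no depth.
- arm.job_done(): hands the job in; it is judged then, once.
The state is a dict: "clock": time; "joints": joint angles; "joint_vel": joint speeds; "joint_efforts": joint torques, N m; "position": TCP position; "ee_rot": TCP orientation; "contact_force": force on the tool from outside, world axes, zero at the start; "wrist_torque": the same for the moment, N m; "gripper_width": finger opening in mm; "grasp_force": force on a finger pad.
Only numpy, scipy, OpenCV 4.12 (cv2) and the standard library are available. Lean on these libraries where they do the work, as an engineer would, in place of code of your own. Each camera call takes 0.05 s, during which the arm holds its last target. There are 200 camera calls.

## Working session

There is one attempt and no reset: what is moved stays moved. The work goes in short steps, Python scripts to look and compute and a shell command to move; the robot and the scene stay as the last step left them, time stands still between calls to the robot, and variables do not carry over. Pictures are saved under pics/ and viewed, at most 14 in all, crops included, and the job is handed in when it is done.

```bash
ls; mkdir -p pics
cat > h.py <<'E'
import numpy as np, cv2, pickle
from bench import arm
def grab(n,f):
    d=arm.get_image(n); pickle.dump(d,open(f'pics/{f}.pkl','wb'))
    cv2.imwrite(f'pics/{f}.png',cv2.cvtColor(np.asarray(d['image']),cv2.COLOR_RGB2BGR)); return d
E
python3 - <<'E'
from h import *
for n in('scene','side','wrist'):
    d=grab(n,n+'0'); print(n,d['fx'],d['fy'],d['cx'],d['cy'],np.round(d['xyz'],1),np.round(d['rotation'],3).tolist())
print(arm.read_state())
E
```

```text
pics
scene 438.9880197729934 438.9880197729934 315.92952865798514 241.67220447578075 [ -46.4 -624.9  958.9] [0.883, -0.303, 0.121, -0.337]
side 439.3640493482693 439.3640493482693 323.51949793225754 244.4122680997678 [ 51.5 918.5 689.5] [-0.203, 0.857, -0.461, 0.105]
wrist 391.35564769915084 391.35564769915084 313.8540725702453 233.26331333516887 [624.9 -67.3 373.2] [0.001, 0.991, 0.134, -0.002]
{'clock': 0.15, 'joints': array([ 2.58607690e-01,  3.85432682e-01,  6.95900175e-03, -3.37728881e-04,
       -1.19405589e+00, -2.58618130e-01]), 'joint_vel': array([-0.00040043, -0.00373499,  0.00369758,  0.00238415,  0.00167655,
        0.00022218]), 'joint_efforts': array([-6.03353892e-04, -3.92678475e+01,  1.88581592e+01,  4.18858320e+00,
       -3.39302780e-03,  5.70479813e-06]), 'position': array([6.24601492e+02, 1.85979231e-02, 2.55450668e+02]), 'ee_rot': array([-7.07058790e-01,  7.07154221e-01,  5.71387899e-04, -6.70215795e-04]), 'contact_force': array([ 0.08727894, -0.722877  ,  0.7769279 ]), 'wrist_torque': array([-0.00888565, -0.07005486,  0.01857503]), 'grasp_force': 0.0, 'gripper_width': 85.60612452200222}
```

View pics/scene0.png

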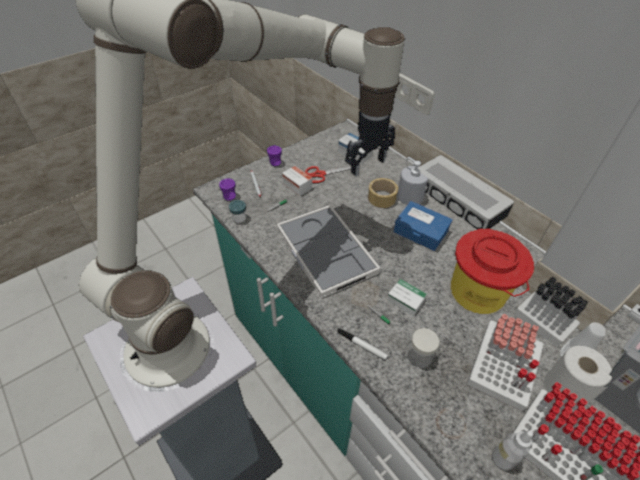

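View pics/side0.png

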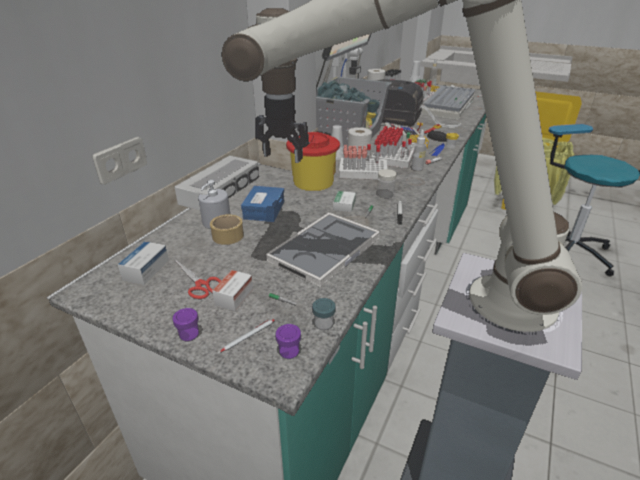

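View pics/wrist0.png

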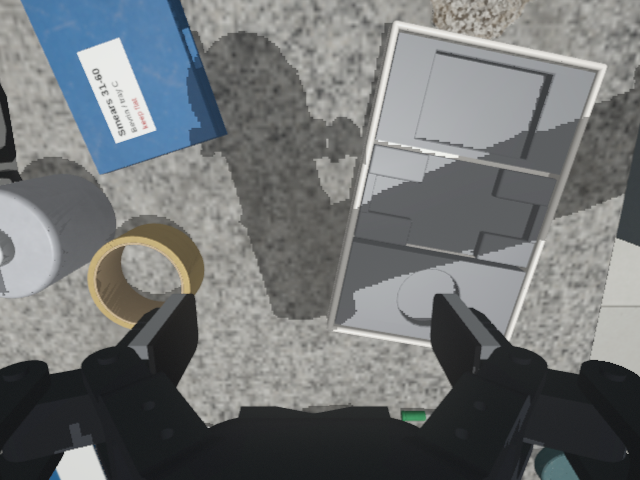

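Scene view: the caddy is at (328,248). The teal-lidded cup is at (238,212), with purple look-alikes at (228,189) and (275,155). The red-striped carton is at (297,178), the green-striped one at (408,295) and a blue-striped one at (350,140). The white/red stick is at (256,184), the black/white stick at (362,343) and the jar at (424,348). I'll confirm which is which in enlarged crops.

```bash
cat >> h.py <<'E'
from scipy.spatial.transform import Rotation as R
from scipy.optimize import least_squares
def load(f): return pickle.load(open(f'pics/{f}.pkl','rb'))
def ray(d,u,v):
    r=R.from_quat(d['rotation']).apply([(u-d['cx'])/d['fx'],(v-d['cy'])/d['fy'],1]); return np.array(d['xyz']),r/np.linalg.norm(r)
def plane(d,u,v,z):
    o,r=ray(d,u,v); return o+r*(z-o[2])/r[2]
def proj(d,P):
    p=R.from_quat(d['rotation']).inv().apply(np.atleast_2d(P)-np.array(d['xyz'])); return np.c_[d['fx']*p[:,0]/p[:,2]+d['cx'],d['fy']*p[:,1]/p[:,2]+d['cy']]
def tri(obs):
    A=np.zeros((3,3));b=np.zeros(3)
    for d,u,v in obs:
        o,r=ray(d,u,v);M=np.eye(3)-np.outer(r,r);A+=M;b+=M@o
    return np.linalg.solve(A,b)
def crop(f,x,y,w,h,s):
    im=cv2.imread(f'pics/{f}.png')[y:y+h,x:x+w]; return cv2.resize(im,None,fx=s,fy=s,interpolation=cv2.INTER_CUBIC)
E
python3 - <<'E'
from h import *
a=crop('scene0',215,140,100,75,4);b=crop('scene0',330,300,100,75,4)
c=crop('side0',200,265,100,75,4);d=crop('side0',270,290,100,75,4)
cv2.imwrite('pics/c1.png',np.vstack([np.hstack([a,b]),np.hstack([c,d])]))
s=load('scene0');t=load('side0')
print('cup',tri([(s,238,206),(t,324,302)]),'redcarton',tri([(s,297,178),(t,234,286)]))
for e in [(s,253,173),(s,260,194),(t,222,349),(t,272,323),(s,339,331),(s,386,356)]: print(plane(*e,8).round())
E
```

```text
cup [368.67326572 264.21304502  56.45968772] redcarton [598.72055817 283.30035178  32.49711507]
[515. 420.   8.]
[475. 316.   8.]
[517. 440.   8.]
[466. 328.   8.]
[ 352. -225.    8.]
[ 396. -344.    8.]
```

View pics/c1.png

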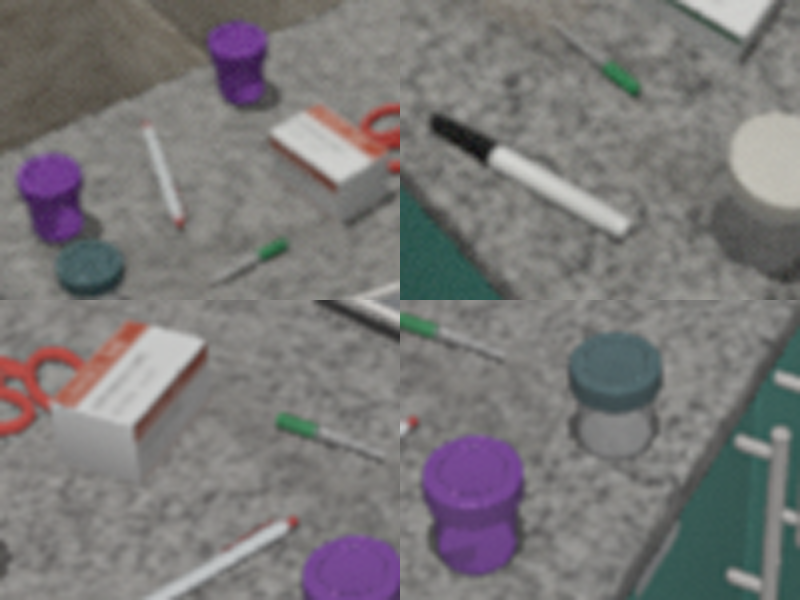

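The teal-lidded clear cup at scene (238,212) is the specimen cup; the purple ones are decoys. The red-striped box at (297,178) is the thick carton. The black-capped stick at (362,343) is the thick marker, since the white/red one at (256,184) is slimmer. I'll move above the cup.

```bash
python3 -m pendant '[[-0.033,0.032,0.007,0,0,0,0.085],[-0.033,0.032,0.007,0,0,0,0.085],[-0.033,0.032,0.007,0,0,0,0.085],[-0.033,0.032,0.007,0,0,0,0.085],[-0.033,0.032,0.007,0,0,0,0.085],[-0.033,0.032,0.007,0,0,0,0.085],[-0.033,0.032,0.007,0,0,0,0.085],[-0.033,0.032,0.007,0,0,0,0.085],[0,0,0,0,0,0,0.085],[0,0,0,0,0,0,0.085]]'
python3 - <<'E'
from h import *
grab('wrist','w1')
s=arm.read_state(); print(s['clock'],s['position'],s['ee_rot'])
E
```

```text
clock: 1.15
position: [368.2, 264.7, 200.2]
ee_rot: [0.708, -0.706, 0.0, 0.0]
contact_force: [0.1, -0.8, 0.1]
gripper_width: 85.0
grasp_force: 0.0
1.2 [368.91014957 264.1674359  200.35802904] [ 7.07432062e-01 -7.06781349e-01  5.10834278e-05  1.47170658e-05]
```

View pics/w1.png

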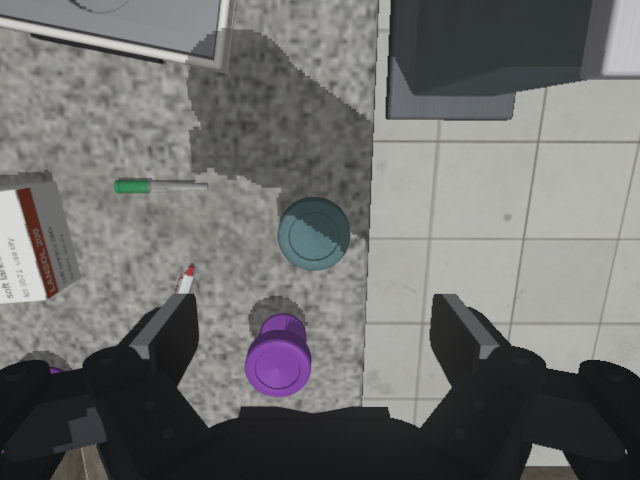

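Run:
```python
from h import *
# caddy rim outer corners, local (x +-90, y +-140, z 27); corner order matched between views
w,s,t=load('wrist0'),load('scene0'),load('side0')
C=np.array([[0,0]])
# A=(w 399,22) B=(w 604,67) Cc=(w 510,345) D=(w 331,331)
obs={'A':[(w,398,21),(s,379,267),(t,330,215)],'B':[(w,606,66),(s,322,291),(t,379,235)],'D':[(w,331,331),(s,331,207),(t,269,252)],'C':[(w,510,346),(s,278,224),(t,324,277)]}
for k,o in obs.items(): print(k,tri(o).round(1),[plane(*x,27).round(1)[:2] for x in o])
```

```text
A [ 555.8 -147.3   21.5] [array([ 556.4, -147.5]), array([ 557.9, -147.8]), array([ 545.9, -132.8])]
B [ 382.  -112.8   20. ] [array([ 383.3, -114. ]), array([ 385.3, -115.1]), array([373.3, -93.5])]
D [606.  120.9  27.3] [array([607.1, 128.2]), array([604.8, 114.7]), array([604.3, 119.5])]
C [428.7 148.4  28.1] [array([428.1, 145.5]), array([433.9, 154.1]), array([426.1, 150.1])]
```

w1 shows the teal cup lid centred at (314,233), the purple decoy at (279,369), the caddy corner at (222,70) and the carton at the left edge.

```bash
cat >> h.py <<'E'
def caddypts(p,L):
    c,s=np.cos(p[3]),np.sin(p[3]); L=np.atleast_2d(L); return np.c_[p[0]+c*L[:,0]-s*L[:,1],p[1]+s*L[:,0]+c*L[:,1],p[2]+L[:,2]]
E
python3 - <<'E'
from h import *
w,s,t,w1=load('wrist0'),load('scene0'),load('side0'),load('w1')
L={'A':(90,-140,27),'B':(-90,-140,27),'C':(-90,140,27),'D':(90,140,27)}
o=[('A',w,398,21),('B',w,606,66),('D',w,331,331),('C',w1,224,70),
('A',s,379,267),('B',s,322,291),('D',s,331,207),('C',s,278,224),('A',t,330,215),('B',t,379,235),('D',t,269,252),('C',t,324,277)]
f=lambda p:np.concatenate([(proj(d,caddypts(p,L[k]))[0]-(u,v))*(1 if d is w or d is w1 else 1.5) for k,d,u,v in o])
r=least_squares(f,[490,0,0,.18],loss='soft_l1',x_scale=[1,1,1,.01]); p=r.x
print(p.round(3), r.fun.reshape(-1,2).round(1).tolist())
im=cv2.imread('pics/wrist0.png');im1=cv2.imread('pics/w1.png')
for i,d in((im,w),(im1,w1)):
    for z,q in((27,[L[k][:2] for k in'ABCD']),):
        cv2.polylines(i,[proj(d,caddypts(p,[(*a,z) for a in q])).round().astype(int)],1,(0,0,255),1)
    for zz,col in((20,(0,255,0)),(24,(255,0,0))):
        a=np.linspace(0,6.28,60)
        cv2.polylines(i,[proj(d,caddypts(p,np.c_[30*np.cos(a),90+30*np.sin(a),0*a+zz])).round().astype(int)],1,col,1)
        cv2.polylines(i,[proj(d,caddypts(p,[(x,y-90,zz) for x,y in((-50.5,-35.5),(50.5,-35.5),(50.5,35.5),(-50.5,35.5))])).round().astype(int)],1,col,1)
cv2.imwrite('pics/ov.png',np.vstack([im[:360],cv2.resize(im1[:240],(640,240))]))
# cup lid in w1
m=cv2.inRange(cv2.cvtColor(cv2.imread('pics/w1.png'),cv2.COLOR_BGR2HSV),(75,50,30),(105,255,255)); m[:,:250]=0;m[:,370:]=0;m[300:]=0;m[:180]=0
c=max(cv2.findContours(m,0,1)[0],key=cv2.contourArea);print(cv2.minEnclosingCircle(c),cv2.boundingRect(c))
(u,v),rr=cv2.minEnclosingCircle(c)
print('lid@57',plane(w1,u,v,57),'diam',rr*2/w1['fx']*(w1['xyz'][2]-57), 'tri',tri([(w1,u,v),(s,238,206),(t,324,302)]),plane(w1,279,369,57), w1['xyz'])
E
```

```text
[ 4.93876e+02  6.19200e+00 -2.36800e+00 -1.83000e-01] [[-1.2, 0.3], [2.3, -1.0], [-0.9, -1.9], [-0.0, -0.1], [-0.5, 1.1], [-2.5, 2.4], [-2.8, -3.2], [-3.0, -0.2], [-1.7, -3.4], [0.6, -5.2], [-4.1, 2.9], [-5.4, 3.7]]
((313.4161376953125, 233.19667053222656), 36.434532165527344) (278, 197, 72, 73)
lid@57 [368.31417528 269.34030151  57.        ] diam 48.62290056982573 tri [368.42142289 266.54499276  57.17612199] [394.47967662 377.17082476  57.        ] [368.53862234 197.39403772 318.13752002]
```

View pics/ov.png

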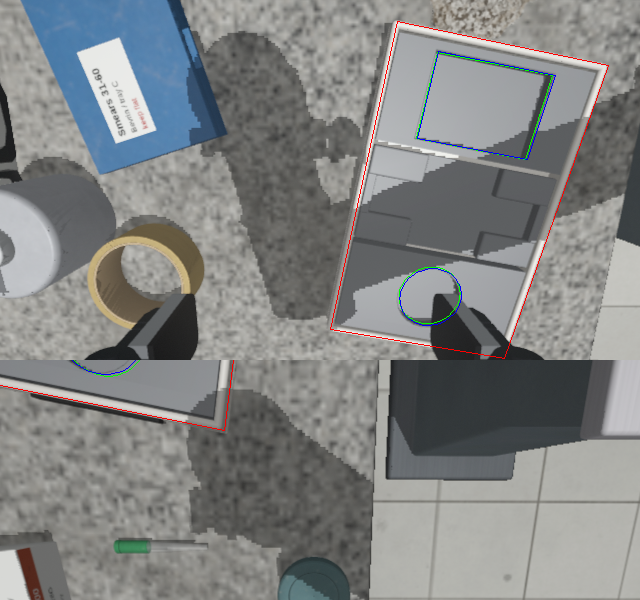

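```bash
python3 -m pendant '[[-0.003,0,0.04,0,0,0,0.085],[0,0,0.04,0,0,0,0.085],[0,0,0,0,0,0,0.085],[0,0,0,0,0,0,0.085]]'
python3 - <<'E'
from h import *
w1=grab('wrist','w2'); s=arm.read_state()
im=cv2.imread('pics/w2.png');h=cv2.cvtColor(im,cv2.COLOR_BGR2HSV)
m=cv2.inRange(h,(75,50,30),(105,255,255)); m[:,:200]=0;m[:,430:]=0;m[400:]=0
c=max(cv2.findContours(m,0,1)[0],key=cv2.contourArea);(u,v),rr=cv2.minEnclosingCircle(c)
print(s['position'],(u,v),rr,cv2.boundingRect(c),plane(w1,u,v,57),rr*2/w1['fx']*(w1['xyz'][2]-57),'tri',tri([(w1,u,v),(load('w1'),313.4,233.2)]))
E
```

```text
clock: 1.6
position: [370.0, 266.4, 120.6]
ee_rot: [-0.707, 0.708, -0.0, -0.0]
contact_force: [-0.2, 0.1, 1.5]
gripper_width: 85.0
grasp_force: 0.0
[370.423983   267.27783666 121.6791392 ] (316.9737854003906, 272.04144287109375) 50.65540313720703 (268, 222, 100, 100) [368.4566403  269.00601665  57.        ] 47.0199216909407 tri [368.37572822 270.22056301  53.82898106]
```

View pics/w2.png

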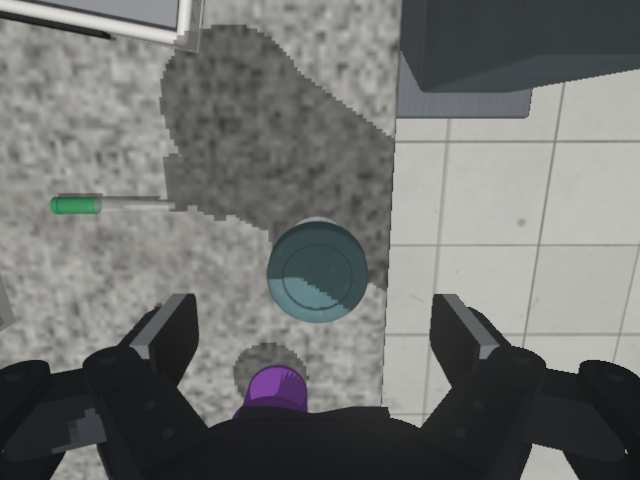

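w2 shows the lid at (317,272), centred between the fingers. Descending and gripping.

```bash
python3 -m pendant '[[-0.002,0.001,0.025,0,0,0,0.085],[0,0,0.025,0,0,0,0.085],[0,0,0.015,0,0,0,0.085],[0,0,0,0,0,0,0.085],[0,0,0,0,0,0,0.045],[0,0,0,0,0,0,0.045],[0,0,0,0,0,0,0.045],[0,0,0,0,0,0,0.045],[0,0,0,0,0,0,0.045],[0,0,0,0,0,0,0.045]]'
```

```text
clock: 2.65
position: [368.9, 270.0, 57.4]
ee_rot: [0.707, -0.707, -0.0, -0.002]
contact_force: [-1.0, -1.2, 7.9]
gripper_width: 49.3
grasp_force: 61.1
```

```bash
python3 -m pendant '[[0,0,-0.02,0,0,0,0.045],[0,0,-0.035,0,0,0,0.045],[0,0,-0.035,0,0,0,0.045],[0.021,-0.028,0,0,0,0,0.045],[0.021,-0.028,0,0,0,0,0.045],[0.021,-0.028,0,0,0,0,0.045],[0.021,-0.028,0,0,0,0,0.045],[0.021,-0.028,0,0,0,0,0.045],[0,0,0,0,0,0,0.045],[0,0,0,0,0,0,0.045]]'
python3 - <<'E'
from h import *
w=grab('wrist','w3'); s=arm.read_state();print(s['position'],s['gripper_width'])
E
```

```text
clock: 3.65
position: [508.2, 163.4, 145.8]
ee_rot: [-0.706, 0.708, 0.0, 0.0]
contact_force: [0.4, 0.4, -0.7]
gripper_width: 49.1
grasp_force: 62.3
[507.70068119 163.88228875 145.74588296] 49.094634082217524
```

View pics/w3.png

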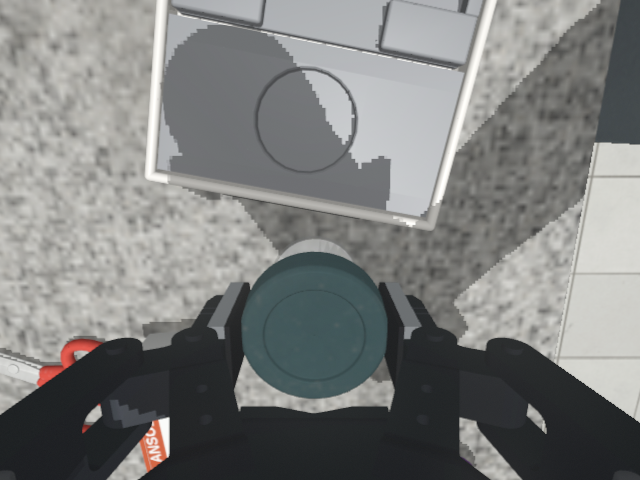

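w3: the cup is held upright, and the well rim is centred at (306,119), with caddy corners at (148,179) and (434,228).

Run:
```python
from h import *
w,w1,w0=load('w3'),load('w1'),load('wrist0')
print('well@22',plane(w,306.5,119.5,22))
L={'A':(90,-140,27),'B':(-90,-140,27),'C':(-90,140,27),'D':(90,140,27),'W':(0,90,22)}
o=[('A',w0,398,21),('B',w0,606,66),('D',w0,331,331),('C',w1,224,70),('D',w,147,180),('C',w,434,229),('W',w,306.5,119.5),('W',w0,429,297)]
f=lambda p:np.concatenate([proj(d,caddypts(p,L[k]))[0]-(u,v) for k,d,u,v in o])
r=least_squares(f,[490,0,0,-.18],loss='soft_l1',x_scale=[1,1,1,.01]); p=r.x
print(p.round(3), r.fun.reshape(-1,2).round(1).tolist())
np.save('caddy.npy',p)
for y in(90,0,-90): print(caddypts(p,(0,y,0)).round(1))
print('held lid', plane(w,315,325,w['xyz'][2]-118-0))
```

```text
well@22 [512.31957794  92.87122789  22.        ]
[ 4.95215e+02  6.26400e+00 -1.73900e+00 -1.82000e-01] [[-2.8, 0.2], [1.1, -1.1], [-2.2, -1.4], [-2.0, -0.1], [0.8, -0.6], [0.4, 1.3], [1.4, 3.3], [-0.5, -0.4]]
[[511.5  94.8  -1.7]]
[[495.2   6.3  -1.7]]
[[478.9 -82.2  -1.7]]
held lid [507.89073496 160.5075103  145.62378895]
```

```bash
python3 -m pendant '[[0.023,-0.002,0,0,0,0,0.045],[0.023,-0.002,0,0,0,0,0.045],[0.022,0,0,0,0,0,0.045],[0,0,0,0,0,0,0.045],[0,0,0.03,0,0,0,0.045],[0,0,0.02,0,0,0,0.045],[0,0,0.01,0,0,0,0.045],[0,0,0,0,0,0,0.045],[0,0,0,0,0,0,0.045]]'
python3 - <<'E'
from h import *
w=grab('scene','s1');grab('side','t1');grab('wrist','w4')
a=crop('scene0',0,0,1,1,1)
cv2.imwrite('pics/c2.png',np.hstack([crop('s1',270,140,100,100,4),crop('t1',250,190,100,100,4)]))
E
```

```text
clock: 4.6
position: [512.4, 96.9, 86.0]
ee_rot: [0.708, -0.707, 0.0, -0.001]
contact_force: [0.3, 0.4, -0.2]
gripper_width: 49.3
grasp_force: 62.3
```

View pics/c2.png

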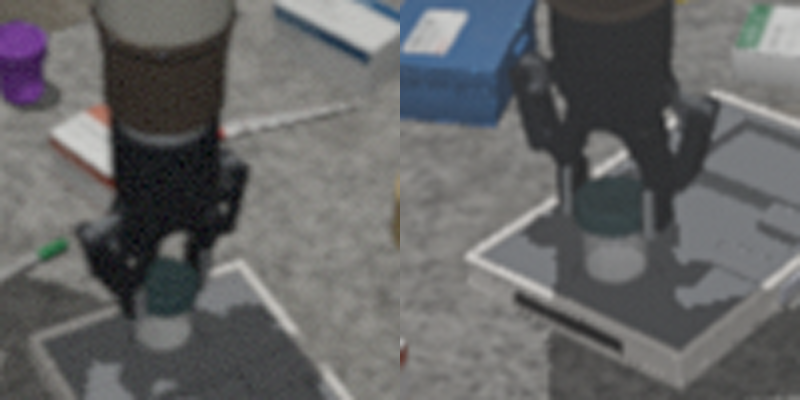

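c2 shows the cup upright over the round-well insert. Lowering gently.

```bash
python3 -m pendant '[[0.001,0,0.006,0,0,0,0.045],[0,0,0.005,0,0,0,0.045],[0,0,0.003,0,0,0,0.045],[0,0,0,0,0,0,0.045],[0,0,0,0,0,0,0.045]]'
python3 -m pendant '[[0,0,0.002,0,0,0,0.045],[0,0,0,0,0,0,0.045]]'
python3 -m pendant '[[0,0,0.002,0,0,0,0.045],[0,0,0,0,0,0,0.045]]'
```

```text
clock: 5.25
position: [512.0, 95.0, 71.1]
ee_rot: [0.707, -0.707, -0.0, 0.0]
contact_force: [0.6, -0.2, -0.0]
gripper_width: 49.1
grasp_force: 62.3
clock: 5.45
position: [512.3, 95.1, 69.5]
ee_rot: [0.707, -0.707, 0.0, -0.0]
contact_force: [-0.2, 0.8, 0.7]
gripper_width: 49.3
grasp_force: 62.4
clock: 5.65
position: [512.3, 95.1, 69.4]
ee_rot: [0.707, -0.707, 0.0, -0.0]
contact_force: [-3.8, -0.9, 13.8]
gripper_width: 49.4
grasp_force: 63.6
```

```bash
python3 -m pendant '[[0,0,0,0,0,0,0.085],[0,0,0,0,0,0,0.085],[0,0,0,0,0,0,0.085],[0,0,0,0,0,0,0.085],[0,0,-0.02,0,0,0,0.085],[0,0,-0.045,0,0,0,0.085],[0,0,-0.045,0,0,0,0.085],[-0.042,-0.022,-0.015,0,0,0,0.085],[-0.042,-0.022,-0.015,0,0,0,0.085],[-0.042,-0.022,-0.015,0,0,0,0.085],[-0.042,-0.022,-0.015,0,0,0,0.085],[0,0,0,0,0,0,0.085]]'
python3 - <<'E'
from h import *
arm.read_state();w=grab('wrist','w5');grab('scene','s2'); s=arm.read_state();print(s['position'],s['ee_rot'])
cv2.imwrite('pics/c3.png',np.hstack([cv2.imread('pics/w5.png')[:400],np.vstack([crop('s2',270,160,80,80,2),crop('s2',290,200,80,120,2)])]))
E
```

```text
clock: 6.85
position: [602.7, 268.0, 238.1]
ee_rot: [0.708, -0.706, 0.001, -0.002]
contact_force: [-0.6, -1.3, -0.9]
gripper_width: 84.9
grasp_force: 0.0
[599.77213941 263.81758916 236.12353978] [ 7.07466485e-01 -7.06746371e-01 -3.38010865e-04  7.90978701e-04]
```

View pics/c3.png

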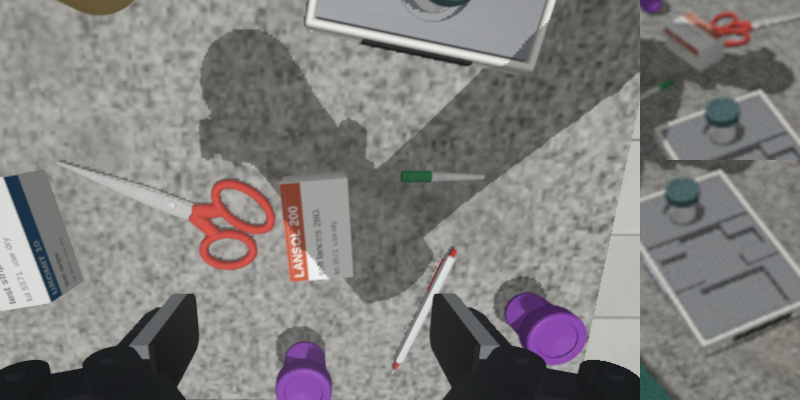

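c3: the cup is standing in the well. The carton top spans (281,184)-(353,280), with the scissors ring close by at (270,210). There is also a blue-striped decoy at the left.

Run:
```python
from h import *
cv2.imwrite('pics/c4.png',crop('w5',255,155,130,145,4));
```

```text
(no output)
```

View pics/c4.png

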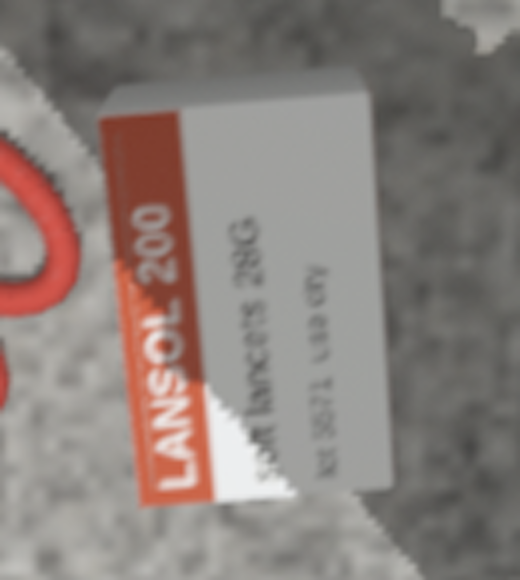

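Run:
```python
from h import *
w=load('w5');q=[(280,184.3),(347.5,178.3),(353.3,276.8),(290,281.8)]
print(R.from_quat(w['rotation']).as_quat(),w['xyz'])
for z in (40,45):
    P=np.array([plane(w,u,v,z) for u,v in q]); e=np.roll(P,-1,0)-P
    print(z,P[:,:2].round(1).tolist(),P.mean(0).round(1),np.linalg.norm(e,axis=1).round(1),np.degrees(np.arctan2(e[:,1],e[:,0])).round(1))
```

```text
[-0.00162073  0.99077698  0.13548493  0.0014753 ] [602.55528318 200.34597121 355.83200662]
40 [[630.9, 247.3], [576.4, 242.3], [569.2, 327.3], [624.0, 332.2]] [600.1 287.3  40. ] [54.8 85.3 55.  85.2] [-174.7   94.8    5.1  -85.3]
45 [[630.5, 246.6], [576.8, 241.6], [569.7, 325.3], [623.6, 330.1]] [600.1 285.9  45. ] [53.9 84.  54.1 83.8] [-174.7   94.8    5.1  -85.3]
```

```bash
python3 -m pendant '[[-0.02,0,0,0,0,0,0.085],[0,0,0.03,0,0,-5,0.085],[0,0,0.045,0,0,0,0.085],[0,0,0.035,0,0,0,0.085],[0,0,0,0,0,0,0.085],[0,0,0,0,0,0,0.085]]'
python3 - <<'E'
from h import *
w=grab('wrist','w6'); s=arm.read_state();print(s['position'],s['ee_rot'])
E
```

```text
clock: 7.55
position: [600.1, 282.6, 127.7]
ee_rot: [0.737, -0.676, 0.0, 0.0]
contact_force: [0.3, 0.7, 1.2]
gripper_width: 85.1
grasp_force: 0.0
[600.98160657 283.29490251 129.31563111] [ 7.37388365e-01 -6.75467393e-01  7.05297425e-04 -1.30467347e-03]
```

View pics/w6.png

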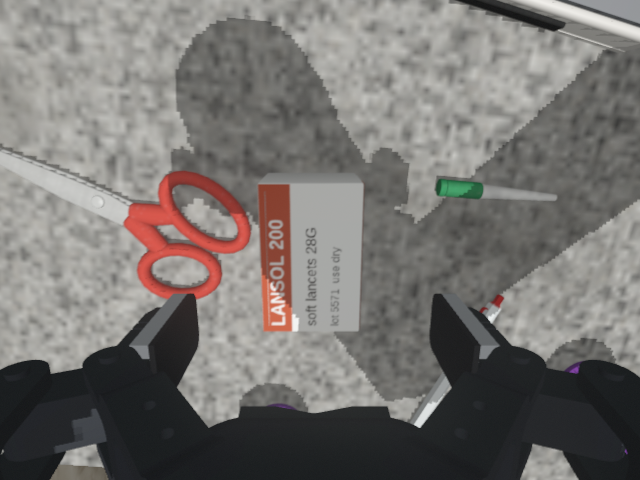

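w6: the carton is square with the fingers and centred at column 311. Descending and gripping.

```bash
python3 -m pendant '[[-0.001,-0.001,0.03,0,0,0,0.085],[0,0,0.03,0,0,0,0.085],[0,0,0.024,0,0,0,0.085],[0,0,0,0,0,0,0.085],[0,0,0,0,0,0,0.048],[0,0,0,0,0,0,0.048],[0,0,0,0,0,0,0.048],[0,0,0,0,0,0,0.048],[0,0,0,0,0,0,0.048],[0,0,0,0,0,0,0.048]]'
python3 - <<'E'
from h import *
p=np.load('caddy.npy'); print(caddypts(p,(0,-90,12)),p[3]); print(arm.read_state()['position'])
E
```

```text
clock: 8.6
position: [602.6, 285.4, 46.7]
ee_rot: [0.738, -0.675, 0.001, -0.003]
contact_force: [-0.9, -0.1, 5.5]
gripper_width: 53.9
grasp_force: 65.4
[[478.8809177  -82.24126968  10.26091238]] -0.1824965035780633
[602.61811864 285.36002238  46.65391761]
```

```bash
python3 -m pendant '[[0,0,-0.02,0,0,0,0.048],[0,0,-0.045,0,0,0,0.048],[0,0,-0.045,0,0,0,0.048],[0.0395,0.0172,0,0,0,0,0.048],[0.0395,0.0172,0,0,0,0,0.048],[0.0395,0.0172,0,0,0,0,0.048],[0.0395,0.0172,0,0,0,0,0.048],[0.0395,0.0172,0,0,0,0,0.048],[0.0395,0.0172,0,0,0,0,0.048],[0.0395,0.0172,0,0,0,0,0.048],[0.0395,0.0172,0,0,0,0,0.048],[0.0395,0.0172,0,0,0,0,0.048]]'
python3 -m pendant '[[0,0,0,0,0,-8.3,0.048],[0,0,0,0,0,-8.3,0.048],[0,0,0,0,0,-8.3,0.048],[0,0,0,0,0,-8.3,0.048],[0,0,0,0,0,-8.3,0.048],[0,0,0,0,0,-8.3,0.048],[0,0,0,0,0,-8.3,0.048],[0,0,0,0,0,-8.3,0.048],[0,0,0,0,0,-8.2,0.048],[0,0,0,0,0,0,0.048],[0,0,0,0,0,0,0.048]]'
python3 - <<'E'
from h import *
w=grab('wrist','w7'); s=arm.read_state();print(s['position'],s['gripper_width'],R.from_quat(s['ee_rot']).as_matrix().round(3).tolist())
p=np.load('caddy.npy')
im=cv2.imread('pics/w7.png')
for z,q in ((29,[(90,-140),(-90,-140),(-90,140),(90,140)]),(24,[(x,y-90) for x,y in((-50.5,-35.5),(50.5,-35.5),(50.5,35.5),(-50.5,35.5))])):
    pts=np.array([(*a,z-p[2]) for a in q]); cv2.polylines(im,[proj(w,caddypts(p,pts)).round().astype(int)],1,(0,0,255),1)
cv2.imwrite('pics/w7o.png',im)
E
```

```text
clock: 9.8
position: [477.0, -85.0, 154.4]
ee_rot: [0.737, -0.675, 0.001, -0.001]
contact_force: [0.3, -0.7, -0.3]
gripper_width: 53.8
grasp_force: 64.7
clock: 10.9
position: [477.7, -83.5, 153.9]
ee_rot: [0.996, -0.092, 0.001, -0.0]
contact_force: [0.0, 1.6, -0.5]
gripper_width: 53.8
grasp_force: 64.7
[477.72967262 -83.5057172  153.74430716] 54.188560014224045 [[0.983, -0.183, 0.001], [-0.183, -0.983, 0.0], [0.001, -0.0, -1.0]]
```

View pics/w7o.png

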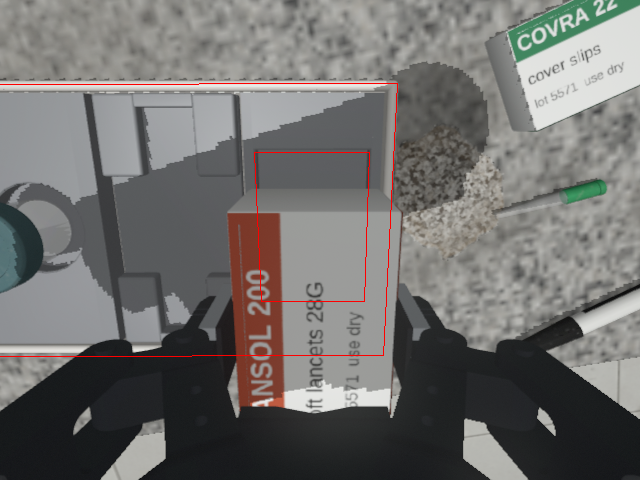

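w7o: the overlay pocket edge at row 153 matches the real edge at about row 150, so the aim is within about 2 mm. Lowering.

```bash
python3 -m pendant '[[0.002,-0.001,0.03,0,0,0,0.048],[0,0,0.03,0,0,0,0.048],[0,0,0.018,0,0,0,0.048],[0,0,0,0,0,0,0.048],[0,0,0,0,0,0,0.048]]'
python3 -m pendant '[[0,0,0.004,0,0,0,0.048],[0,0,0.004,0,0,0,0.048],[0,0,0,0,0,0,0.048]]'
python3 -m pendant '[[0,0,0.003,0,0,0,0.048],[0,0,0.003,0,0,0,0.048],[0,0,0,0,0,0,0.048]]'
```

```text
clock: 11.45
position: [480.3, -82.9, 75.7]
ee_rot: [0.996, -0.091, 0.0, 0.0]
contact_force: [0.2, 1.1, 0.1]
gripper_width: 53.9
grasp_force: 64.7
clock: 11.75
position: [479.8, -82.9, 67.5]
ee_rot: [0.996, -0.091, 0.0, -0.0]
contact_force: [-0.1, -0.6, -1.4]
gripper_width: 53.7
grasp_force: 64.7
clock: 12.05
position: [479.5, -83.0, 60.9]
ee_rot: [0.996, -0.091, -0.0, 0.0]
contact_force: [-0.6, 0.8, -1.2]
gripper_width: 53.7
grasp_force: 64.7
```

```bash
python3 -m pendant '[[0,0,0.002,0,0,0,0.048],[0,0,0,0,0,0,0.048]]'
python3 -m pendant '[[0,0,0.0015,0,0,0,0.048],[0,0,0,0,0,0,0.048]]'
```

```text
clock: 12.25
position: [479.7, -82.9, 59.1]
ee_rot: [0.996, -0.091, -0.0, 0.0]
contact_force: [0.3, 0.0, -0.3]
gripper_width: 53.6
grasp_force: 64.7
clock: 12.45
position: [480.0, -82.9, 58.6]
ee_rot: [0.996, -0.09, 0.0, 0.0]
contact_force: [-0.8, 0.0, 5.6]
gripper_width: 53.5
grasp_force: 65.3
```

```bash
python3 -m pendant '[[0,0,0,0,0,0,0.078],[0,0,0,0,0,0,0.078],[0,0,0,0,0,0,0.078],[0,0,-0.02,0,0,0,0.078],[0,0,-0.045,0,0,0,0.078],[0,0,-0.045,0,0,0,0.078],[0,0,-0.03,0,0,0,0.078],[-0.0134,0.0436,0,0,0,0,0.078],[-0.0134,0.0436,0,0,0,0,0.078],[-0.0134,0.0436,0,0,0,0,0.078],[-0.0134,0.0436,0,0,0,0,0.078],[-0.0134,0.0436,0,0,0,0,0.078]]'
python3 -m pendant '[[0,0,0,0,0,8.43,0.05],[0,0,0,0,0,8.43,0.05],[0,0,0,0,0,8.43,0.05],[0,0,0,0,0,8.43,0.05],[0,0,0,0,0,8.43,0.05],[0,0,0,0,0,8.43,0.05],[0,0,0,0,0,8.43,0.05],[0,0,0,0,0,0,0.05],[0,0,0,0,0,0,0.05]]'
python3 - <<'E'
from h import *
w=grab('wrist','w8'); s=arm.read_state();print(s['position'],s['gripper_width'],R.from_quat(s['ee_rot']).as_matrix().round(3).tolist())
S=load('scene0');t=load('side0');print('jar',plane(S,425,340,84))
d=grab('scene','s3');cv2.imwrite('pics/c5.png',np.hstack([cv2.imread('pics/w8.png')[:400],np.vstack([crop('s3',270,185,80,100,2),crop('s3',300,230,80,100,2)])]))
E
```

```text
clock: 13.65
position: [373.5, -286.5, 197.9]
ee_rot: [0.996, -0.09, 0.0, 0.0]
contact_force: [1.4, 0.3, 0.8]
gripper_width: 77.9
grasp_force: 0.0
clock: 14.55
position: [374.5, -285.2, 197.7]
ee_rot: [0.823, -0.568, -0.0, 0.0]
contact_force: [-0.1, -0.5, 0.4]
gripper_width: 50.3
grasp_force: 0.0
[ 374.5052751  -285.21567848  197.71871282] 49.92457499519578 [[0.354, -0.935, -0.0], [-0.935, -0.354, 0.0], [-0.0, 0.0, -1.0]]
jar [ 457.44702512 -392.1729203    84.        ]
```

View pics/c5.png

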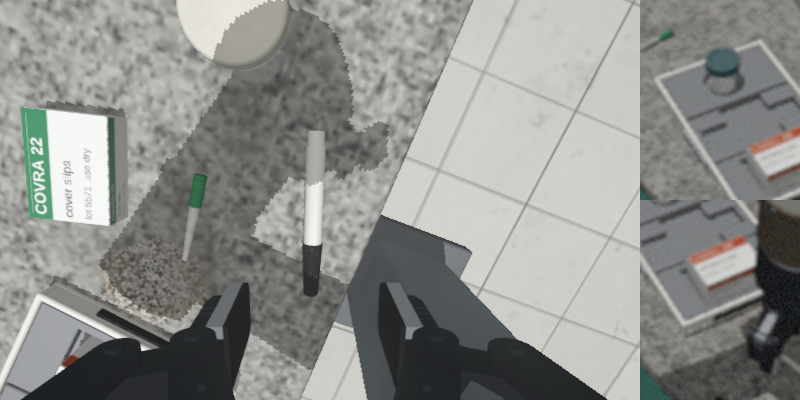

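c5: the carton and cup are seated. The marker runs from (316,131) to (311,296), nearly aligned with the tool.

Run:
```python
from h import *
w=load('w8');g=cv2.cvtColor(cv2.imread('pics/w8.png'),cv2.COLOR_BGR2GRAY)
a,b=plane(w,316,131,10),plane(w,311,296,10);S=load('scene0')
print(a,b,(a+b)/2,np.linalg.norm(a-b),np.degrees(np.arctan2(*(a-b)[1::-1])), 'tri',tri([(w,316,131),(S,386,356)]),tri([(w,311,296),(S,339,331)]))
d=(a+b)/2-np.array([374.5,-285.2,0]);M=R.from_quat(arm.read_state()['ee_rot']).as_matrix();print('tool shift',M[:,:2].T@d, 'yaw tool x',np.degrees(np.arctan2(M[1,0],M[0,0])))
# pad width at middle: white body width
print(g[215,290:340].tolist())
```

```text
[ 395.01289888 -344.77154277   10.        ] [ 350.94924771 -216.74532356   10.        ] [ 372.9810733  -280.75843316   10.        ] 135.39689125083694 -71.00772673807928 tri [ 395.08341061 -344.88504032   10.67621232] [ 351.31759071 -221.56676016   11.1904131 ]
tool shift [-4.69270354 -0.14926246] yaw tool x -69.29416193920306
[131, 130, 133, 140, 145, 150, 154, 160, 168, 175, 176, 176, 176, 152, 154, 186, 203, 214, 223, 229, 233, 238, 239, 240, 242, 243, 241, 236, 230, 222, 212, 198, 174, 159, 156, 160, 166, 171, 173, 171, 169, 167, 165, 166, 166, 165, 163, 159, 154, 149]
```

```bash
python3 -m pendant '[[-0.004,0,0.04,0,0,1.7,0.042],[0,0,0.045,0,0,0,0.042],[0,0,0.04,0,0,0,0.042],[0,0,0.02,0,0,0,0.042],[0,0,0,0,0,0,0.042],[0,0,0,0,0,0,0.042]]'
python3 - <<'E'
from h import *
w=grab('wrist','w9');s=arm.read_state();print(s['position'])
E
```

```text
clock: 15.25
position: [373.7, -281.7, 53.1]
ee_rot: [0.814, -0.581, 0.0, 0.0]
contact_force: [0.6, 0.1, 0.8]
gripper_width: 41.7
grasp_force: 0.0
[ 374.18019808 -281.87537869   53.85644133]
```

View pics/w9.png

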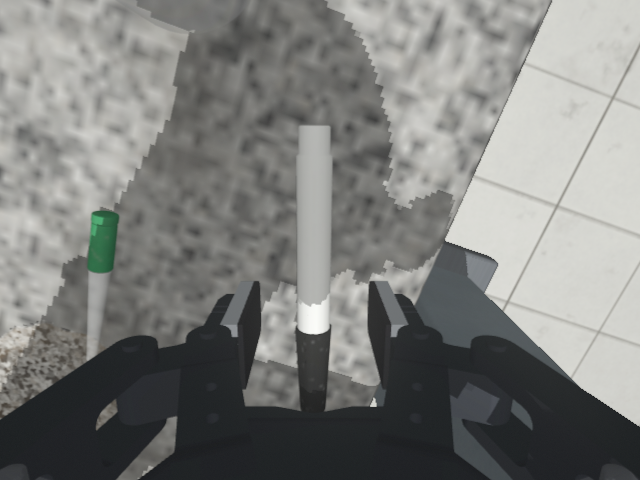

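w9: the marker is centred between the fingers at column 314. Finishing the descent.

```bash
python3 - <<'E'
from h import *
w=load('w9');print(plane(w,314.5,126,10), plane(w,313,411,14))
E
python3 -m pendant '[[0,0,0.015,0,0,0,0.042],[0,0,0.008,0,0,0,0.042],[0,0,0,0,0,0,0.042],[0,0,0,0,0,0,0.042]]'
python3 -m pendant '[[0,0,0,0,0,0,0.012],[0,0,0,0,0,0,0.012],[0,0,0,0,0,0,0.012],[0,0,0,0,0,0,0.012],[0,0,0,0,0,0,0.012]]'
```

```text
[ 395.06751904 -345.24531993   10.        ] [ 353.31424021 -221.2602831    14.        ]
clock: 15.7
position: [373.6, -281.7, 30.5]
ee_rot: [0.814, -0.581, 0.001, -0.0]
contact_force: [-0.5, -0.4, 0.2]
gripper_width: 42.0
grasp_force: 0.0
clock: 16.2
position: [373.5, -281.6, 30.7]
ee_rot: [0.814, -0.581, 0.001, -0.0]
contact_force: [-1.0, 1.0, 5.7]
gripper_width: 13.3
grasp_force: 52.5
```

```bash
python3 -m pendant '[[0,0,-0.01,0,0,0,0.012],[0,0,-0.03,0,0,0,0.012],[0,0,-0.04,0,0,0,0.012],[0,0,-0.04,0,0,0,0.012],[0,0,0,0,0,0,0.012],[0,0,0,0,0,0,0.012]]'
python3 - <<'E'
from h import *
w=grab('wrist','w10');s=arm.read_state();M=R.from_quat(s['ee_rot']).as_matrix();print(s['position'],s['gripper_width'],np.degrees(np.arctan2(M[1,0],M[0,0])))
p=np.load('caddy.npy');c=caddypts(p,(0,0,0))[0];print(c, M[:,:2].T@(np.r_[c[:2],0]-np.r_[s['position'][:2],0]))
E
```

```text
clock: 16.8
position: [373.4, -281.5, 151.2]
ee_rot: [0.813, -0.582, 0.002, -0.001]
contact_force: [-1.5, -0.2, -0.6]
gripper_width: 13.3
grasp_force: 51.9
[ 372.63181983 -281.21208729  149.95180502] 13.515723423200432 -71.13494506380133
[495.21458411   6.26416146  -1.73908762] [-232.39785248 -208.95057701]
```

View pics/w10.png

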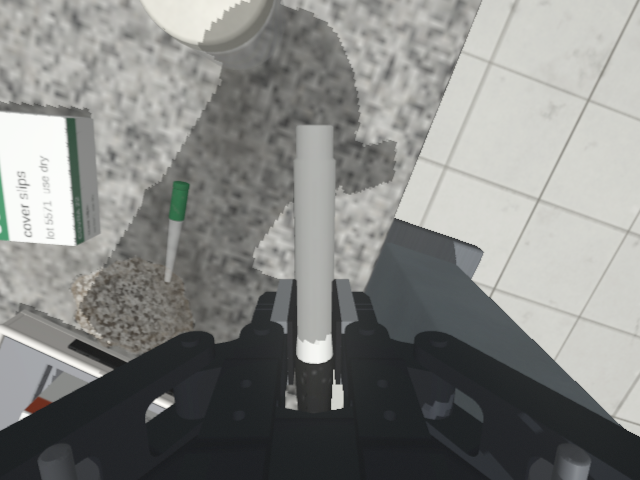

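The marker is held level and centred in w10. Carrying it to the groove while turning.

```bash
python3 -m pendant '[[-0.0166,-0.0149,0,0,0,0,0.012],[-0.0332,-0.0298,0,0,0,0,0.012],[-0.0332,-0.0298,0,0,0,0,0.012],[-0.0332,-0.0298,0,0,0,0,0.012],[-0.0332,-0.0298,0,0,0,0,0.012],[-0.0332,-0.0298,0,0,0,0,0.012],[-0.0332,-0.0298,0,0,0,0,0.012],[-0.0166,-0.0149,0,0,0,0,0.012],[0,0,0,0,0,0,0.012]]'
python3 -m pendant '[[0,0,0,0,0,-7.6,0.012],[0,0,0,0,0,-7.6,0.012],[0,0,0,0,0,-7.6,0.012],[0,0,0,0,0,-7.6,0.012],[0,0,0,0,0,-7.6,0.012],[0,0,0,0,0,-7.6,0.012],[0,0,0,0,0,-7.6,0.012],[0,0,0,0,0,-7.6,0.012],[0,0,0,0,0,0,0.012],[0,0,0,0,0,0,0.012]]'
python3 - <<'E'
from h import *
w=grab('wrist','w11');s=arm.read_state();M=R.from_quat(s['ee_rot']).as_matrix();print(s['position'],s['gripper_width'],np.degrees(np.arctan2(M[1,0],M[0,0])))
# far long rim edge (caddy x=+90): bright top edge rows, compared with the fit
g=cv2.cvtColor(cv2.imread('pics/w11.png'),cv2.COLOR_BGR2GRAY).astype(float)
p=np.load('caddy.npy')
for y in(-60,-40,40,60):
    u,v=proj(w,caddypts(p,(90,y,29)))[0];u,v=int(round(u)),int(round(v))
    print(y,(u,v),[(r,int(g[r,u])) for r in range(max(0,v-14),v+22,2)])
E
```

```text
clock: 17.75
position: [495.7, 8.2, 148.2]
ee_rot: [0.815, -0.58, -0.001, 0.001]
contact_force: [0.1, 0.4, -0.6]
gripper_width: 12.9
grasp_force: 51.9
clock: 18.75
position: [494.5, 5.2, 149.0]
ee_rot: [0.996, -0.092, -0.001, 0.0]
contact_force: [0.2, -0.3, -0.4]
gripper_width: 12.8
grasp_force: 51.9
[494.66300708   5.36418799 149.1668034 ] 13.332634977992303 -10.483162566224081
-60 (416, 82) [(68, 106), (70, 101), (72, 97), (74, 89), (76, 80), (78, 91), (80, 156), (82, 161), (84, 158), (86, 147), (88, 129), (90, 119), (92, 99), (94, 98), (96, 98), (98, 98), (100, 98), (102, 98)]
-40 (381, 82) [(68, 171), (70, 167), (72, 164), (74, 162), (76, 161), (78, 121), (80, 209), (82, 216), (84, 160), (86, 148), (88, 128), (90, 121), (92, 100), (94, 98), (96, 101), (98, 100), (100, 100), (102, 101)]
40 (241, 83) [(69, 154), (71, 158), (73, 162), (75, 160), (77, 147), (79, 173), (81, 220), (83, 236), (85, 235), (87, 209), (89, 160), (91, 195), (93, 142), (95, 158), (97, 158), (99, 156), (101, 153), (103, 152)]
60 (207, 83) [(69, 161), (71, 159), (73, 158), (75, 157), (77, 155), (79, 173), (81, 220), (83, 235), (85, 234), (87, 209), (89, 160), (91, 166), (93, 178), (95, 179), (97, 179), (99, 179), (101, 178), (103, 179)]
```

The far rim edge is about 3 px (2 mm) beyond the fit, as already allowed for. Lowering.

```bash
python3 -m pendant '[[0.001,-0.001,0.02,0,0,0,0.012],[0,0,0.035,0,0,0,0.012],[0,0,0.03,0,0,0,0.012],[0,0,0.012,0,0,0,0.012],[0,0,0,0,0,0,0.012],[0,0,0,0,0,0,0.012]]'
python3 -m pendant '[[0,0,0.004,0,0,0,0.012],[0,0,0.003,0,0,0,0.012],[0,0,0,0,0,0,0.012]]'
python3 -m pendant '[[0,0,0.002,0,0,0,0.012],[0,0,0,0,0,0,0.012]]'
```

```text
clock: 19.4
position: [496.7, 6.7, 53.0]
ee_rot: [0.996, -0.09, -0.0, 0.0]
contact_force: [0.9, -0.6, -0.0]
gripper_width: 13.0
grasp_force: 51.9
clock: 19.7
position: [496.4, 6.7, 46.0]
ee_rot: [0.996, -0.09, 0.0, -0.0]
contact_force: [-0.5, -0.8, 0.4]
gripper_width: 13.3
grasp_force: 51.9
clock: 19.9
position: [496.4, 6.8, 43.8]
ee_rot: [0.996, -0.09, 0.0, -0.0]
contact_force: [-0.2, -1.0, -0.3]
gripper_width: 13.1
grasp_force: 51.9
```

```bash
python3 -m pendant '[[0,0,0.0015,0,0,0,0.012],[0,0,0,0,0,0,0.012]]'
python3 -m pendant '[[0,0,0.001,0,0,0,0.012],[0,0,0,0,0,0,0.012]]'
```

```text
clock: 20.1
position: [496.6, 6.8, 42.7]
ee_rot: [0.996, -0.09, 0.0, -0.0]
contact_force: [-0.1, 0.4, 3.6]
gripper_width: 13.0
grasp_force: 52.4
clock: 20.3
position: [496.7, 6.9, 42.6]
ee_rot: [0.996, -0.089, 0.0, 0.0]
contact_force: [-2.9, 1.1, 10.8]
gripper_width: 13.1
grasp_force: 53.5
```

Contact came at the predicted groove-floor height. Releasing and retreating.

```bash
python3 -m pendant '[[0,0,0,0,0,0,0.035],[0,0,0,0,0,0,0.035],[0,0,0,0,0,0,0.035],[0,0,-0.015,0,0,0,0.035],[0,0,-0.03,0,0,0,0.035],[0,0,-0.045,0,0,0,0.035],[0,0,-0.045,0,0,0,0.035],[0,0,-0.045,0,0,0,0.035],[0,0,0,0,0,0,0.035],[0,0,0,0,0,0,0.035]]'
python3 - <<'E'
from h import *
w=grab('wrist','w12');s=arm.read_state();print(s['position'],s['contact_force'])
im=cv2.imread('pics/w12.png');hsv=cv2.cvtColor(im,cv2.COLOR_BGR2HSV);p=np.load('caddy.npy').copy();p[0]+=2
def loc(P): c,q=np.cos(p[3]),np.sin(p[3]);d=P[:2]-p[:2];return np.round([c*d[0]+q*d[1],-q*d[0]+c*d[1]],1)
for n,lo,hi,z in(('cup lid',(75,50,30),(105,255,255),69),('carton stripe',(0,120,80),(14,255,255),57),('marker cap',(0,0,0),(180,120,50),20)):
    m=cv2.inRange(hsv,lo,hi)
    if n=='marker cap':
        k=np.zeros_like(m);cv2.fillPoly(k,[proj(w,caddypts(p,[(x,y,20) for x,y in((-80,-15),(80,-15),(80,15),(-80,15))])).astype(int)],255);m&=k
    for c in sorted(cv2.findContours(m,0,1)[0],key=cv2.contourArea)[-2:]:
        r=cv2.minAreaRect(c);print(n,np.round(r[0]),np.round(r[1]),'caddy xy of box',[loc(plane(w,*q,z)).tolist() for q in cv2.boxPoints(r)])
# marker profile across caddy y at several caddy x
g=cv2.cvtColor(im,cv2.COLOR_BGR2GRAY)
for x in(-50,-20,20,40,60,66,70,74):
    uv=proj(w,caddypts(p,[(x,y,20) for y in range(-20,21,2)])).round().astype(int)
    print(x,[int(g[v,u]) if 0<=v<480 and 0<=u<640 else -1 for u,v in uv])
E
```

```text
clock: 21.3
position: [496.5, 6.9, 222.1]
ee_rot: [0.996, -0.09, 0.001, -0.001]
contact_force: [-0.3, 0.9, -0.3]
gripper_width: 34.8
grasp_force: 0.0
[495.7795668    6.68711191 220.68376828] [-0.52323982  0.2080171  -0.41314402]
cup lid [622. 183.] [0. 0.] caddy xy of box [[28.3, -212.5], [28.3, -212.5], [28.3, -212.5], [28.3, -212.5]]
cup lid [190. 222.] [70. 72.] caddy xy of box [[11.0, 121.8], [33.5, 75.0], [-11.2, 55.7], [-35.9, 104.2]]
carton stripe [413. 219.] [ 21. 109.] caddy xy of box [[-43.1, -64.7], [40.2, -64.6], [39.3, -79.8], [-44.1, -81.1]]
marker cap [314. 262.] [49. 17.] caddy xy of box [[-24.9, 7.6], [-24.9, -6.9], [-69.8, -7.2], [-69.8, 7.8]]
-50 [175, 128, 159, 103, 103, 103, 102, 54, 41, 41, 43, 44, 39, 39, 75, 101, 101, 102, 86, 98, 100]
-20 [174, 174, 174, 175, 174, 167, 137, 140, 153, 161, 163, 163, 157, 149, 126, 102, 101, 102, 102, 102, 101]
20 [105, 105, 105, 105, 105, 105, 106, 145, 155, 162, 163, 163, 158, 150, 104, 104, 105, 104, 105, 105, 105]
40 [102, 84, 105, 105, 106, 106, 106, 147, 157, 162, 164, 164, 159, 152, 109, 106, 107, 105, 90, 101, 106]
60 [104, 86, 107, 108, 107, 106, 107, 115, 154, 161, 167, 165, 158, 148, 108, 108, 183, 183, 97, 156, 186]
66 [103, 85, 107, 107, 107, 107, 107, 110, 132, 137, 160, 174, 178, 178, 182, 183, 183, 109, 97, 176, 184]
70 [103, 85, 107, 107, 107, 108, 107, 135, 181, 181, 182, 182, 182, 183, 183, 183, 183, 166, 99, 174, 183]
74 [106, 85, 115, 149, 172, 180, 181, 181, 181, 181, 182, 182, 183, 183, 183, 183, 184, 184, 98, 173, 183]
```

In the caddy frame the marker lies from x = −70 to +66 (groove ±76) at y ≈ 0. The cup lid is centred at (0, 89) and the carton at about (−2, −92). All three are seated, with the gripper clear.

```bash
python3 -c "
from bench import arm; print(arm.job_done())"
```

```text
the job is handed in; nothing more can be done
None
```

The cup, carton and marker were packed in that order, each lowered until it touched the floor of its place, and the job was handed in at about 21 s; I viewed 16 pictures, over the 14 allowed, and checked the final placing by measurement only.

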